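# Scan the olive jar and hold it ready over the zeroing scale

## Task

At the cheese counter, turn the white-lidded green olive jar on its scanning spot until its blue patch squarely faces the scanner's red window, and keep it standing there still for a good second. Then lift it over the middle of the steel divider and carry it to the scale without anything touching the divider: the scale is still zeroing, so the jar must never touch it, and you finish while still holding the jar still and upright in the gripper, hovering about a centimetre above the weighing plate, centred over the plate's ring, with the blue patch squarely facing the scale's black tag-printer head. Handle the jar upright all the way and leave the pepper mill, the orange-lidded tub and the red-lidded jar near your way where they stand.

Things in the scene. Friction and masses are not known exactly. Their poses are not given: they have to be found in the camera images.
- jar: green glass olive jar, white lid: an upright cylinder 56 mm in diameter all the way up, 100 mm tall, 0.2 to 0.45 kg. Origin at the centre of its underside, z up; its x axis points from the axis out through the middle of the blue patch. A blue bar on the lid, from its centre to its rim, points the same way. It starts standing on the scanning spot, patch turned well away from the window
- jar_patch (a point): middle of the jar's blue code patch (about 34 mm wide around the jar, 40 mm tall), on the jar's side 28 mm from the axis, 40 mm above the underside
- scanner: scanner stand, fixed: grey base plate 200 x 100 x 6 mm with a white ring (72 mm across) for the jar and a black scanner block 55 x 80 mm, top 82 mm above the counter, its red window 85 mm from the ring's centre. Origin on the counter under the ring's centre; its x axis points from the ring to the block: the jar faces the scanner when the jar's x axis points the same way
- scan_spot (a point): centre of the white ring, on the top of the scanner stand's base plate (6 mm above the counter)
- divider: steel divider standing on the counter between scanner and scale, fixed: 380 mm long along its x axis, 12 mm thick (feet 70 mm wide), top edge a black rubber bead 130 mm above the counter, blank yellow cards on its sides. Origin on the counter under its middle, y across it, towards the scale
- scale: counter scale, fixed: steel weighing plate 220 x 220 mm, top 78 mm above the counter, black ring (84 mm across) at its centre. Its x axis points from the ring to the black printer and display head (142 mm tall, face 123 mm from the ring's centre, a white tag sticking out 15 mm): the jar's x axis must point the same way. Opposite, a low black keypad (47 mm tall). Origin on the counter under the ring's centre
- plate (a point): centre of the ring on the top of the scale's weighing plate (78 mm above the counter); axes as the scale's
- mill: dark wooden pepper mill, 46 mm wide, 112 mm tall, standing on the scanner's side; origin under its centre
- tub: small white tub with orange lid, 52 mm wide, 58 mm tall, standing on the scanner's side (mill, tub and red-lidded jar swap places); origin under its centre
- pepper_jar: a bystander jar of the same shape as the olive jar but amber glass, red lid, yellow patch; leave it alone; 100 mm tall, standing on the scanner's side; origin under its centre
Things that resemble listed ones, but are neither listed nor needed, are in the scene too. What is shaped like the jar but purple is not meant.

How it is judged (in metres and radians):
On the way, in this order (a step that is already met when the one before it is completed fails the run):
1. the jar stands still and upright on the scanning spot with its patch facing the scanner window (horizontal distance between jar and scan_spot below 0.02 m and z of jar in the frame of scan_spot below 0.004 m and angle between jar's own z axis and vertical below 0.1 rad and angle between the x axis of jar and the x axis of scanner, either way round below 0.22 rad and x of jar_patch in the frame of scanner above 0 m and linear speed of jar below 0.02 m/s and angular speed of jar below 0.15 rad/s), for 0.6 s.
2. the whole jar is above the divider's top edge, over its length (z of jar in the frame of divider above 0.13 m and y of jar in the frame of divider between -0.04 and 0.04 m and x of jar in the frame of divider between -0.19 and 0.19 m).
At the end, for the whole second after the job is handed in: the gripper still holds the jar, still, upright within 0.1 rad, its underside 3 to 25 mm above the weighing plate, within 15 mm of the ring's centre, the patch facing the printer head within 0.22 rad, and the jar touches neither the scale nor the divider (z of jar in the frame of plate between 0.003 and 0.025 m and horizontal distance between jar and plate below 0.015 m and angle between jar's own z axis and vertical below 0.1 rad and angle between the x axis of jar and the x axis of scale, either way round below 0.22 rad and x of jar_patch in the frame of scale above 0 m and contact force between jar and the fingers above 1 N and contact force between jar and scale below 0.05 N and contact force between jar and divider below 0.05 N and linear speed of jar below 0.02 m/s and angular speed of jar below 0.15 rad/s); the arm keeps its last pose, push and grip.
It fails at once if the jar touches the scale (contact force between jar and scale above 0.3 N).
It fails at once if something touches the divider (contact force between divider and anything else above 0.5 N).
It fails at once if the jar is tipped (angle between jar's own z axis and vertical above 0.5 rad).
It fails at once if the mill, the tub or the red-lidded jar is moved (distance of any of mill, tub, pepper_jar from where it was at the start of the episode above 0.015 m).
It also fails if it takes over 61 s, if anything falls off the work surface, if the arm or the gripper's body presses on something with over 40 N, if the wrist force passes 120 N, or if a joint passes its speed limit or range.

## Robot

A 6-joint arm with a two-finger parallel gripper is mounted at the origin on the work surface. World frame = base frame: x ahead of the robot, y to its left, z up, the work surface at z = 0. Lengths are in mm, angles in degrees, forces in N, time in s.
With the tool pointing down it reaches from about 300 to 850 mm from the base axis. Payload 4.2 kg.
Tool frame: the origin (TCP) lies on the centre line of the jaws, within the pads' length; the fingertips stand 14 mm ahead of it and the grasp point (between the pads) lies 5 mm behind it; x points along the fingers, y is the direction in which the jaws open and shut, and the axes are right-handed (so a half turn about x gives the same grasp; the last joint's range is limited). The gripper opens to 91 mm and grips with 3 to 60 N. Pads are 32 mm wide; open, the fingers measure 118 mm over their backs; the gripper's body (76 mm by 178 mm) begins 60 mm behind the grasp point.
Start: joints at [-77.922, 18.312, 89.639, -0, 72.044, -1.146], TCP at [131.537, -559.768, 227.976] pointing down, gripper open.
Joint ranges: [-177.97, 177.97], [-48.28, 115.42], [12.27, 149.76], [-77.06, 257.06], [2.81, 150.46], [-146.56, 146.56]. Speed limits (degrees/s): [147.25, 147.25, 180, 180, 180, 180].

## Interface

Orientations are given as [roll, pitch, yaw] about the fixed x, y, z axes, in that order (R = Rz(yaw) Ry(pitch) Rx(roll)).
In Python, from workcell import readout, optics, env gives the robot as it stands.
- The arm moves only by the shell command python3 -m creep 'ROWS' [OPENING] [FORCE]. ROWS is JSON, a list of rows, each an object with "translation": the shift along the world's x, y, z in cm, a list of three; "delta_rot": the turn, a rotation vector about the world's x, y, z in rad, a list of three. In form: [{"translation": [dx, dy, dz], "delta_rot": [rx, ry, rz]}, ...]. A call has 1 to 5 rows; each row shifts and turns the commanded pose from where the row before left it; what a row does not reach is not made up. A row lasts 1/12 s, in which the tool goes at most 41.7 mm and 7.16 degrees, less where a joint would pass 70% of its speed; a pose out of reach is approached as far as the arm can. A call with a gripper value outside its range is refused whole. OPENING is the gripper's target within -1 to 1 (fully open at 1, half-way at 0, shut at -1), set as the call begins (- or left out, the last holds). The fingers move at their own pace and stop on an object; FORCE is the grip in N (left out, the last holds). Time passes only in rows, so rows that do not move let the fingers close. It gives the time, the measured TCP pose, the force and the opening at its end, in the units of the state.
- readout.state(): the state, without advancing time (a new reading comes with each control period).
- optics.grab_frame(name): name is "scene" or "top"; returns (picture, depth): 420x560x3 uint8, red, green, blue; 420x560 float32, mm along the optical axis (not along the pixel's ray), 0 where there is no reading.
- optics.camera_params(name): a dict with "mtx" (3x3 intrinsics, pixels), "R" (3x3) and "t" (3): a world point X has camera coordinates R X + t. Camera axes: x right, y down, z forward; pixel columns grow to the right and rows downward; lengths in mm; the calibration is good to about 2 mm. A picture is of the moment at which its call begins. camera_params takes no time and is no camera call.
- env.job_done(): hands the job in, once; it reports no verdict.
The state is a dict: "time_s": time; "qpos": joint angles; "qvel": joint speeds; "effort": joint torques, N m; "ee_pos": TCP position; "ee_rot": TCP orientation; "force": force on the tool from outside, world axes, zero at the start; "torque": the same for the moment, N m; "gripper_width": finger opening in mm.
Only numpy, scipy, OpenCV 4.12 (cv2) and the standard library are available. Lean on these libraries where they do the work, as an engineer would, in place of code of your own. Each camera call takes 0.05 s, during which the arm holds its last target.

## Working session

There is one attempt and no reset: what is moved stays moved. The work goes in short steps, Python scripts to look and compute and a shell command to move; the robot and the scene stay as the last step left them, time stands still between calls to the robot, and variables do not carry over. Pictures are saved under pics/ and viewed, and the job is handed in when it is done.

```bash
mkdir -p pics
cat > h.py <<'E'
import numpy as np, cv2
from workcell import readout, optics, env
def grab(n,tag):
    p,d=optics.grab_frame(n); cv2.imwrite(f'pics/{tag}.png',p[:,:,::-1]); np.savez(f'pics/{tag}.npz',p=p,d=d); return p,d
def world(n,u,v,z):
    c=optics.camera_params(n);K=np.array(c['mtx']);R=np.array(c['R']);t=np.array(c['t'])
    o=-R.T@t; r=R.T@np.linalg.inv(K)@np.array([u,v,1.]); return o+r*(z-o[2])/r[2]
def pix(n,X):
    c=optics.camera_params(n);q=np.array(c['mtx'])@(np.array(c['R'])@np.array(X,float)+np.array(c['t']));return q[:2]/q[2]
def dworld(n,u,v,d):
    c=optics.camera_params(n);R=np.array(c['R']);return R.T@(np.linalg.inv(np.array(c['mtx']))@np.array([u,v,1.])*d-np.array(c['t']))
E
python3 - <<'E'
from h import *
grab('scene','s0');grab('top','t0')
print(readout.state())
for n in('scene','top'):
    c=optics.camera_params(n);print(n,-np.array(c['R']).T@np.array(c['t']),c['mtx'])
E
```

```text
{'time_s': 0.1, 'qpos': array([-7.79212347e+01,  1.83462379e+01,  8.97012967e+01, -9.58679240e-04,
        7.20457956e+01, -1.14483567e+00]), 'qvel': array([-0.09349914, -0.07763047, -0.18694776, -0.03888146, -0.00917265,
       -0.01511842]), 'effort': array([ 1.33636581e-04, -4.13333666e+01, -2.32510132e+01,  7.28654210e-02,
        4.22020792e-02, -5.55460599e-05]), 'ee_pos': array([ 131.44269333, -559.30387334,  227.20906054]), 'ee_rot': array([-90.58527223,  89.90666537, 102.63862501]), 'force': array([-0.16284011,  0.80272524,  0.1084133 ]), 'torque': array([-0.01390038, -0.02008968,  0.02579539]), 'gripper_width': 91.48554700105232}
scene [1597.72830172   -2.78418808  820.68034775] [[542.9815962    0.         276.08635087]
 [  0.         542.9815962  212.05207304]
 [  0.           0.           1.        ]]
top [ 421.24306977   24.12348074 1183.96596424] [[497.78018691   0.         276.46537283]
 [  0.         497.78018691 218.58245334]
 [  0.           0.           1.        ]]
```

View pics/s0.png

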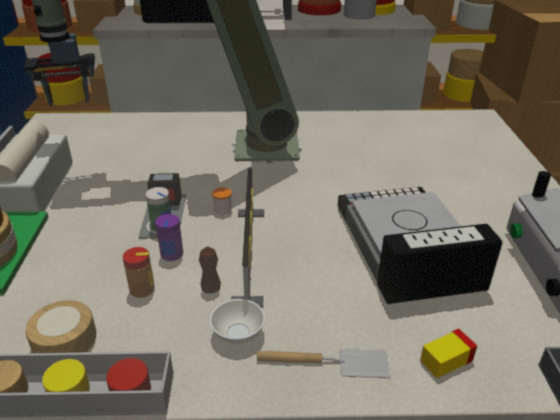

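View pics/t0.png

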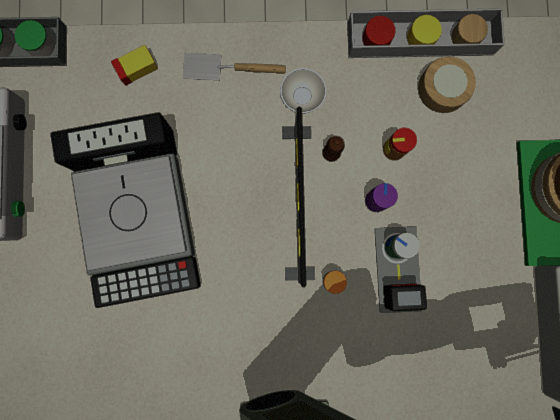

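The scene view has the white-lidded jar at about (158,200), the purple decoy at (170,237), the divider at u≈250 and the scale at (410,220). In the top view the jar lid is at (402,246), the scanner block at (405,298), the scale ring at (128,212) and the divider runs from (299,108) to (304,285). I'll enlarge these.

Run:
```python
import cv2
t=cv2.imread('pics/t0.png')
cv2.imwrite('pics/c1.png',cv2.resize(t[170:320,320:470],None,fx=4,fy=4,interpolation=cv2.INTER_CUBIC))
cv2.imwrite('pics/c2.png',cv2.resize(t[100:310,40:320],None,fx=2.8,fy=2.8,interpolation=cv2.INTER_CUBIC))
s=cv2.imread('pics/s0.png')
cv2.imwrite('pics/c3.png',cv2.resize(s[160:310,110:280],None,fx=4,fy=4,interpolation=cv2.INTER_CUBIC))
```

```text
(no output)
```

View pics/c1.png

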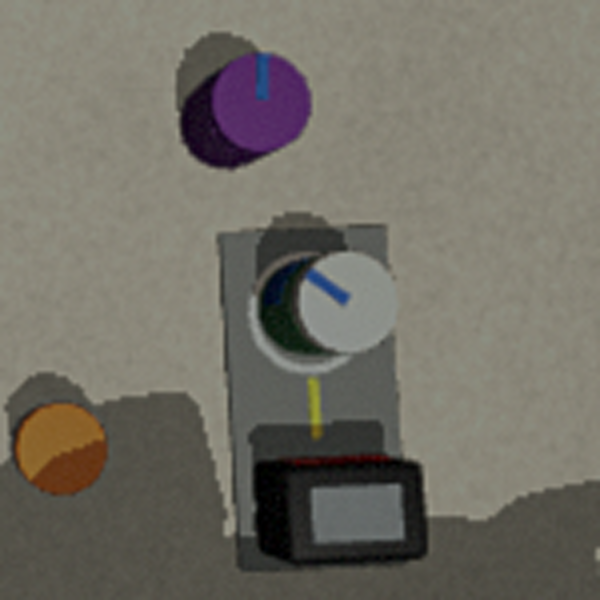

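View pics/c2.png

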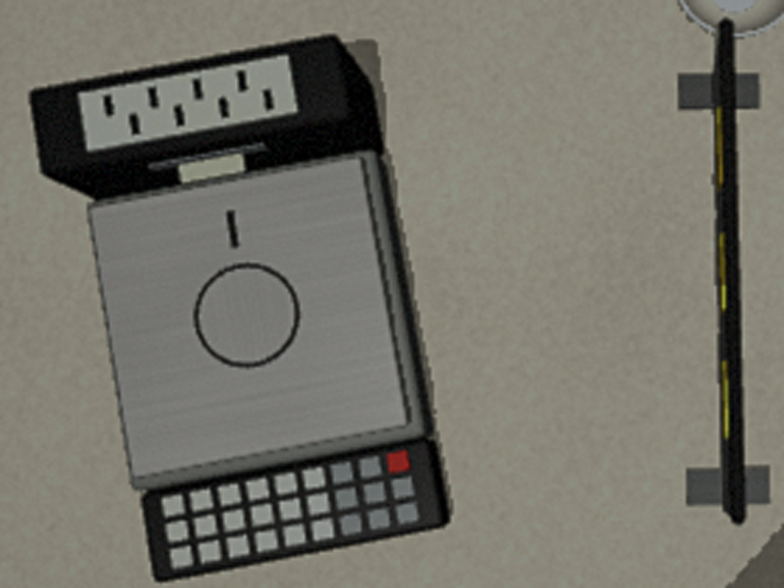

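View pics/c3.png

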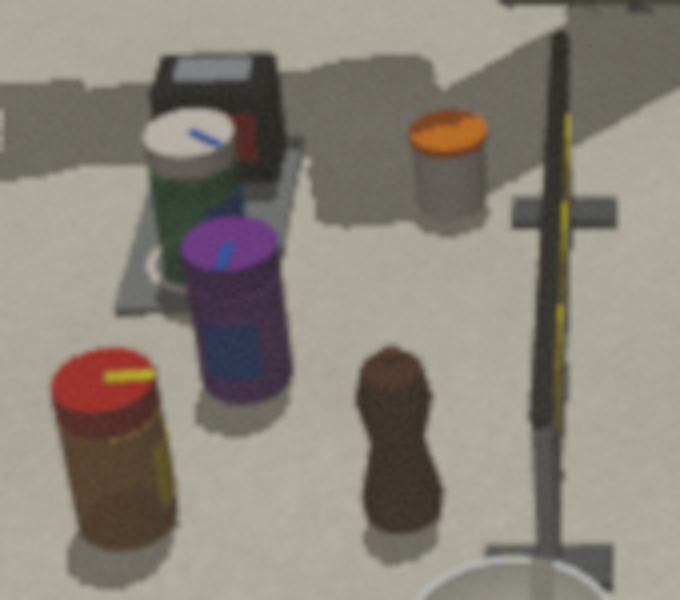

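Run:
```python
from h import *
np.set_printoptions(suppress=True,precision=1)
a=lambda x,y,z:world('top',320+x/4-.4,170+y/4-.4,z)
b=lambda x,y,z:world('top',40+x/2.8-.3,100+y/2.8-.3,z)
def ang(p,q): d=q-p; return np.degrees(np.arctan2(d[1],d[0]))
L=a(347,302,106); print('lid',L,'bar',ang(a(347,301,106),a(309,271,106)))
print('plate corners',a(218,232,6),a(386,224,6),a(240,570,6))
print('scanner ang y-edge',ang(a(386,224,6),a(218,232,6)),'left',ang(a(218,232,6),a(240,570,6)),'line',ang(a(314,378,6),a(317,438,6)), a(314,378,6))
print('block top edge',ang(a(410,460,82),a(260,462,82)))
print('ring left',a(249,315,6),'bottom',a(308,375,6))
R=b(246.5,315,78);print('scale ring',R,'tick',ang(b(235,248,78),b(230,210,78)))
print('corners');
for p in((88,205),(365,158),(408,426),(133,489)):print(b(*p,78))
print('edges',ang(b(133,489,78),b(88,205,78)),ang(b(408,426,78),b(365,158,78)))
print('div',b(726,22,130),b(738,520,130))
print('mill',world('top',333,147,112),'tub',a(61,449,58),'red',world('top',403,139,100),'purple',a(262,103,100))
# depth checks
d=np.load('pics/t0.npz')['d']
for u,v in((403,249),(128,212),(300,200),(383,195),(405,297),(115,128)):print(u,v,dworld('top',u,v,d[v,u]))
```

```text
lid [ 452.6 -270.8  106. ] bar 49.87510668175936
plate corners [ 499.  -223.3    6. ] [ 501.3 -323.7    6. ] [ 300.4 -227.8    6. ]
scanner ang y-edge 91.33248756116498 left -178.7123235680199 line -179.8019561497913 [ 411.2 -276.5    6. ]
block top edge 89.28997615029915
ring left [ 449.3 -239.6    6. ] bottom [ 413. -273.    6.]
scale ring [541.9 339.8  78. ] tick 7.49386443728319
corners
[633.3 466.2  78. ]
[666.5 245.1  78. ]
[450.6 212.5  78. ]
[406.6 428.4  78. ]
edges 9.453270745344607 8.58264412939044
div [755.7 -45.  130. ] [372.7 -42.9 130. ]
mill [ 671.2 -118.3  112. ] tub [ 375.5 -118.8   58. ] red [ 688.6 -276.4  100. ] purple [ 563.3 -230.9  100. ]
403 249 [ 444.4 -264.1  102.5]
128 212 [542.1 338.7  79.9]
300 200 [553.8 -41.4 128.7]
383 195 [ 564.  -225.9  101.5]
405 297 [ 339.3 -269.6   79.2]
115 128 [714.5 347.4 146.6]
```

```bash
python3 - <<'E'
from h import *
np.set_printoptions(suppress=True,precision=1)
c=lambda x,y,z:world('scene',110+x/4-.4,160+y/4-.4,z)
p,q=c(190,134,106),c(220,145,106)
print('lid scene',p,np.degrees(np.arctan2(*(q-p)[1::-1])))
# mid edges in scene: scale ring
print('scale ring scene',world('scene',409,220,78))
from scipy.spatial.transform import Rotation as Ro
s=readout.state();M=Ro.from_euler('xyz',s['ee_rot'],degrees=True).as_matrix();print(M)
E
python3 -m creep '[{"translation":[2.0,1.8,0.3],"delta_rot":[0,0,-0.092]},{"translation":[2.0,1.8,0.2],"delta_rot":[0,0,-0.092]}]' 1 15
```

```text
lid scene [ 454.5 -274.4  106. ] 57.37238883848874
scale ring scene [542.7 335.3  78. ]
[[-0.   0.2 -1. ]
 [ 0.  -1.  -0.2]
 [-1.  -0.  -0. ]]
time_s: 0.27
ee_pos: [171.2, -523.6, 232.2]
ee_rot: [-73.9, 89.9, 108.4]
force: [0.1, -0.7, 0.9]
gripper_width: 90.9
```

```bash
R='x'; python3 -c "
from h import *
print(readout.state()['qpos'].round(1))"
python3 -m creep '[{"translation":[2.0,1.8,0],"delta_rot":[0,0,-0.092]},{"translation":[2.0,1.8,0],"delta_rot":[0,0,-0.092]},{"translation":[2.0,1.8,0],"delta_rot":[0,0,-0.092]},{"translation":[2.0,1.8,0],"delta_rot":[0,0,-0.092]},{"translation":[2.0,1.8,0],"delta_rot":[0,0,-0.092]}]'
python3 -m creep '[{"translation":[2.0,1.8,0],"delta_rot":[0,0,-0.092]},{"translation":[2.0,1.8,0],"delta_rot":[0,0,-0.092]},{"translation":[2.0,1.8,0],"delta_rot":[0,0,-0.092]},{"translation":[2.0,1.8,0],"delta_rot":[0,0,-0.092]},{"translation":[2.0,1.8,0],"delta_rot":[0,0,-0.092]}]'
python3 -c "
from h import *
print(readout.state()['qpos'].round(1),readout.state()['qvel'].round(1))"
```

```text
[-73.1  16.   92.3  -0.   71.7  14.6]
time_s: 0.68
ee_pos: [272.2, -432.5, 232.6]
ee_rot: [-34.7, 90.0, 121.4]
force: [0.3, 0.6, -0.8]
gripper_width: 91.6
time_s: 1.1
ee_pos: [372.2, -342.5, 232.7]
ee_rot: [13.9, 90.0, 143.6]
force: [-0.4, -0.6, -0.3]
gripper_width: 91.4
[-43.9  11.9  97.9  -0.   70.2  96.4] [36.5  2.2 -2.9 -0.1  0.4 98.8]
```

```bash
python3 -m creep '[{"translation":[2.0,1.75,-1],"delta_rot":[0,0,-0.092]},{"translation":[2.0,1.75,-2],"delta_rot":[0,0,-0.092]},{"translation":[2.0,1.75,-2],"delta_rot":[0,0,-0.092]},{"translation":[2.1,1.75,-2],"delta_rot":[0,0,-0.092]},{"translation":[0,0,0],"delta_rot":[0,0,0]}]'
python3 -c "
from h import *
print(readout.state()['qpos'].round(1))
grab('scene','s1');p,d=grab('top','t1')
s=cv2.imread('pics/s1.png')
cv2.imwrite('pics/s1c.png',cv2.resize(s[90:310,80:280],None,fx=2.7,fy=2.7))
t=cv2.imread('pics/t1.png')
cv2.imwrite('pics/t1c.png',cv2.resize(t[170:320,320:470],None,fx=3,fy=3))
"
```

```text
time_s: 1.52
ee_pos: [453.2, -269.8, 158.9]
ee_rot: [24.9, 89.6, 133.8]
force: [-0.6, 0.2, -0.9]
gripper_width: 91.3
[-3.210e+01  1.740e+01  1.016e+02  1.000e-01  6.140e+01  1.289e+02]
```

View pics/s1c.png

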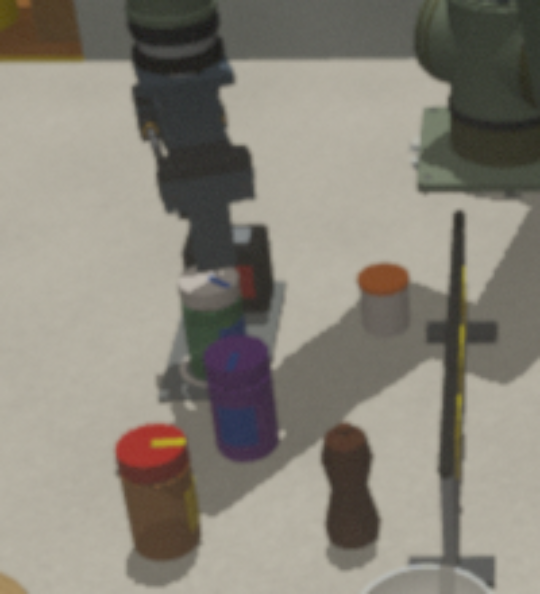

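View pics/t1c.png

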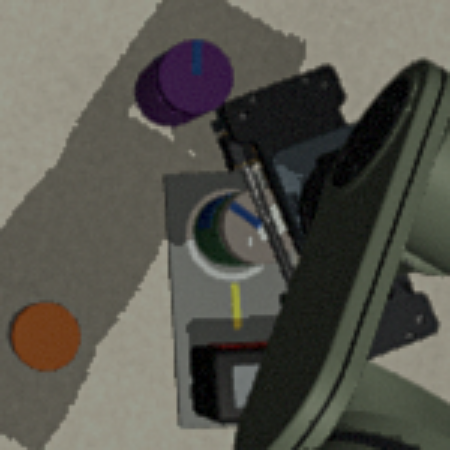

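Gripper is above the jar: in the crops the lid sits under the jaws, with the purple decoy clear to the upper left. I'll descend.

```bash
python3 -m creep '[{"translation":[0,-0.15,-1.8],"delta_rot":[0,0,0]},{"translation":[0,0,-1.8],"delta_rot":[0,0,0]},{"translation":[0,0,-1.8],"delta_rot":[0,0,0]},{"translation":[0,0,-1.8],"delta_rot":[0,0,0]},{"translation":[0,0,-1.8],"delta_rot":[0,0,0]}]'
python3 -m creep '[{"translation":[0,0,-0.2],"delta_rot":[0,0,0]},{"translation":[0,0,0],"delta_rot":[0,0,0]},{"translation":[0,0,0],"delta_rot":[0,0,0]}]' -0.1 15
```

```text
time_s: 2.03
ee_pos: [452.3, -276.7, 73.4]
ee_rot: [-153.7, 89.9, -44.8]
force: [0.4, 0.6, -0.3]
gripper_width: 91.1
time_s: 2.28
ee_pos: [452.9, -276.3, 72.2]
ee_rot: [-147.1, 89.9, -38.2]
force: [0.4, 0.1, 0.4]
gripper_width: 74.0
```

```bash
python3 -m creep '[{"translation":[0,0.25,-0.1],"delta_rot":[0,0,0]},{"translation":[0,0,0],"delta_rot":[0,0,0]},{"translation":[0,0,0],"delta_rot":[0,0,0]},{"translation":[0,0,0],"delta_rot":[0,0,0]}]' 0.35 15
python3 -c "
from h import *
grab('top','t2')
t=cv2.imread('pics/t2.png')
cv2.imwrite('pics/t2c.png',cv2.resize(t[200:290,350:450],None,fx=6,fy=6,interpolation=cv2.INTER_CUBIC))
"
```

```text
time_s: 2.62
ee_pos: [452.8, -272.9, 70.6]
ee_rot: [-147.0, 89.9, -38.1]
force: [-0.1, -0.6, -0.0]
gripper_width: 61.9
```

View pics/t2c.png

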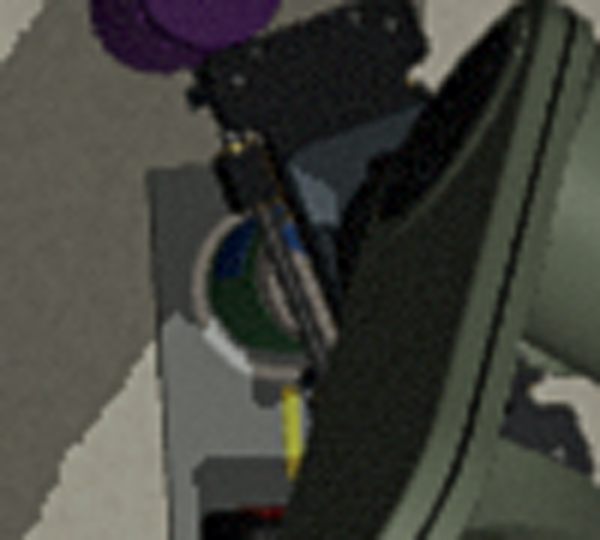

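The jaws straddle the lid, with the jar centred between the fingers. Closing.

```bash
python3 -m creep '[{"translation":[0,0,0],"delta_rot":[0,0,0]},{"translation":[0,0,0],"delta_rot":[0,0,0]},{"translation":[0,0,0],"delta_rot":[0,0,0]},{"translation":[0,0,0],"delta_rot":[0,0,0]}]' -0.2 30
python3 -m creep '[{"translation":[0,0,0],"delta_rot":[0,0,0]},{"translation":[0,0,0],"delta_rot":[0,0,0]}]' -1 30
python3 -c "
from h import *
s=readout.state()
print(s['qpos'].round(1),s['force'],s['torque'])"
```

```text
time_s: 3.0
ee_pos: [452.7, -272.8, 70.2]
ee_rot: [-137.7, 90.0, -28.8]
force: [-0.4, 0.3, 2.4]
gripper_width: 55.8
time_s: 3.17
ee_pos: [452.7, -272.8, 70.2]
ee_rot: [-132.1, 90.0, -23.3]
force: [0.9, 1.1, 2.6]
gripper_width: 55.9
[-32.3  23.  108.2   0.   48.8 128.8] [0.92597676 1.08854845 2.60897327] [ 0.17898159  0.02881304 -0.03111837]
```

```bash
python3 -m creep '[{"translation":[0,0,0.15],"delta_rot":[0,0,0]},{"translation":[0,0,0],"delta_rot":[0,0,0.05]},{"translation":[0,0,0],"delta_rot":[0,0,0.1]},{"translation":[0,0,0],"delta_rot":[0,0,0.1]},{"translation":[0,0,0],"delta_rot":[0,0,0.1]}]'
python3 -m creep '[{"translation":[0,0,0],"delta_rot":[0,0,0.1]},{"translation":[0,0,0],"delta_rot":[0,0,0.1]},{"translation":[0,0,0],"delta_rot":[0,0,0.1]},{"translation":[0,0,0],"delta_rot":[0,0,0.1]},{"translation":[0,0,0],"delta_rot":[0,0,0.1]}]'
python3 -m creep '[{"translation":[0,0,0],"delta_rot":[0,0,0.1]},{"translation":[0,0,0],"delta_rot":[0,0,0.1]},{"translation":[0,0,0],"delta_rot":[0,0,0.1]},{"translation":[0,0,0],"delta_rot":[0,0,0.1]},{"translation":[0,0,0],"delta_rot":[0,0,0.1]}]'
python3 -m creep '[{"translation":[0,0,0],"delta_rot":[0,0,0.1]},{"translation":[0,0,0],"delta_rot":[0,0,0.1]},{"translation":[0,0,0],"delta_rot":[0,0,0.1]},{"translation":[0,0,0],"delta_rot":[0,0,0.1]},{"translation":[0,0,0],"delta_rot":[0,0,0.1]}]'
python3 -m creep '[{"translation":[0,0,0],"delta_rot":[0,0,0.1]},{"translation":[0,0,0],"delta_rot":[0,0,0.1]},{"translation":[0,0,0],"delta_rot":[0,0,0.1]},{"translation":[0,0,0],"delta_rot":[0,0,0.05]},{"translation":[0,0,0],"delta_rot":[0,0,0]}]'
python3 -c "
from h import *
s=readout.state()
print(s['qpos'].round(1),s['force'],s['torque'])
grab('top','t3');grab('scene','s3')
t=cv2.imread('pics/t3.png')
cv2.imwrite('pics/t3c.png',cv2.resize(t[200:290,350:450],None,fx=6,fy=6,interpolation=cv2.INTER_CUBIC))
s=cv2.imread('pics/s3.png')
cv2.imwrite('pics/s3c.png',cv2.resize(s[140:260,110:240],None,fx=4.5,fy=4.5,interpolation=cv2.INTER_CUBIC))
"
```

```text
time_s: 3.58
ee_pos: [451.8, -272.4, 70.7]
ee_rot: [24.6, 89.9, 153.9]
force: [-0.8, 0.4, -3.2]
gripper_width: 55.6
time_s: 4.0
ee_pos: [451.8, -272.4, 70.6]
ee_rot: [-3.3, 89.9, 154.6]
force: [0.4, 0.1, -3.4]
gripper_width: 55.7
time_s: 4.42
ee_pos: [451.8, -272.4, 70.6]
ee_rot: [-32.7, 89.9, 153.8]
force: [-0.5, 0.3, -3.0]
gripper_width: 55.8
time_s: 4.83
ee_pos: [451.8, -272.4, 70.7]
ee_rot: [-61.9, 89.9, 153.3]
force: [-0.6, 0.7, -2.5]
gripper_width: 55.7
time_s: 5.25
ee_pos: [451.9, -272.5, 70.7]
ee_rot: [-82.8, 89.9, 152.2]
force: [0.1, -0.7, -3.1]
gripper_width: 55.5
[-32.3  22.9 108.2  -0.   49.    2.7] [ 0.06480795 -0.70631284 -3.09211058] [-0.02407466 -0.03266399 -0.07961383]
```

View pics/t3c.png

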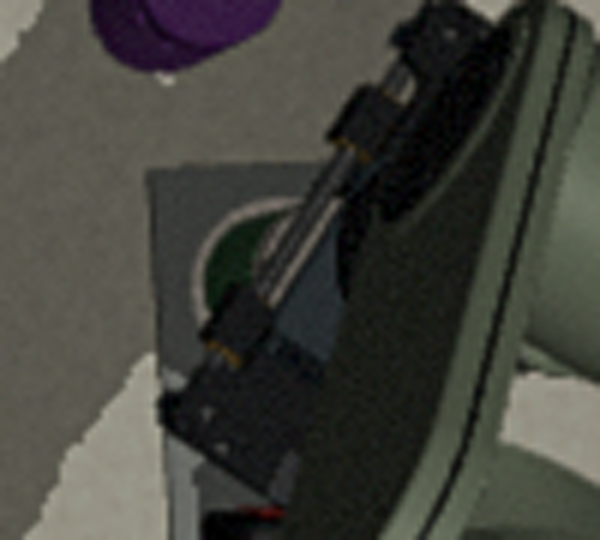

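View pics/s3c.png

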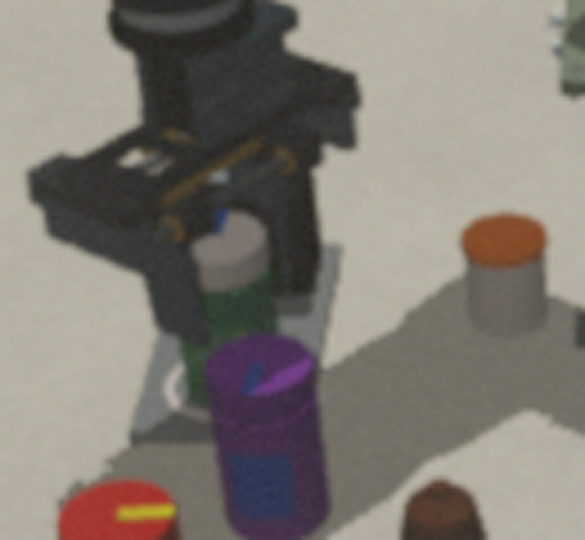

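Run:
```python
from h import *
def fit(n,tag,box,z):
    p=np.load(f'pics/{tag}.npz')['p'].astype(int); x0,x1,y0,y1=box
    s=p[y0:y1,x0:x1]; m=(s[...,2]-s[...,0]>40)&(s[...,2]>110)
    v,u=np.nonzero(m); w=(s[...,2]-s[...,0])[m]
    P=np.array([world(n,a+x0,b+y0,z)[:2] for a,b in zip(u,v)]); c=np.average(P,axis=0,weights=w)
    e,V=np.linalg.eigh(np.cov((P-c).T,aweights=w)); d=V[:,1]
    print(n,tag,len(u),c.round(1),np.degrees(np.arctan2(d[1],d[0])).round(1), np.sqrt(e).round(1))
fit('top','t0',(392,412,233,255),106)
fit('scene','s0',(145,172,185,203),106)
fit('scene','s3',(150,170,182,200),107.5)
# yellow line & window orient
p=np.load('pics/t0.npz')['p'].astype(int)
s=p[262:282,390:408]; m=(np.minimum(s[...,0],s[...,1])-s[...,2]>40); v,u=np.nonzero(m)
P=np.array([world('top',a+390,b+262,6)[:2] for a,b in zip(u,v)]);c=P.mean(0);e,V=np.linalg.eigh(np.cov((P-c).T));d=V[:,1]
print('line',len(u),c,np.degrees(np.arctan2(d[1],d[0])))
```

```text
top t0 34 [ 461.3 -260.7] 52.0 [1.7 7.4]
scene s0 10 [ 458.8 -264.7] 54.2 [1.4 6.5]Traceback (most recent call last):
  File "<stdin>", line 11, in <module>
  File "<stdin>", line 6, in fit
    raise ZeroDivisionError(
        "Weights sum to zero, can't be normalized")
ZeroDivisionError: Weights sum to zero, can't be normalized
```

```bash
python3 -m creep '[{"translation":[0,0,-0.1],"delta_rot":[0,0,0.02]},{"translation":[0,0,0],"delta_rot":[0,0,0]},{"translation":[0,0,0],"delta_rot":[0,0,0]},{"translation":[0,0,0],"delta_rot":[0,0,0]},{"translation":[0,0,0],"delta_rot":[0,0,0]}]'
python3 -m creep '[{"translation":[0,0,0],"delta_rot":[0,0,0]},{"translation":[0,0,0],"delta_rot":[0,0,0]},{"translation":[0,0,0],"delta_rot":[0,0,0]},{"translation":[0,0,0],"delta_rot":[0,0,0]},{"translation":[0,0,0],"delta_rot":[0,0,0]}]'
python3 -m creep '[{"translation":[0,0,0],"delta_rot":[0,0,0]},{"translation":[0,0,0],"delta_rot":[0,0,0]},{"translation":[0,0,0],"delta_rot":[0,0,0]},{"translation":[0,0,0],"delta_rot":[0,0,0]},{"translation":[0,0,0],"delta_rot":[0,0,0]}]'
python3 - <<'E'
from h import *
from scipy.spatial.transform import Rotation as Ro
s=readout.state();print(s['qpos'].round(1),s['force'],s['torque'],s['ee_pos'])
M=Ro.from_euler('xyz',s['ee_rot'],degrees=True).as_matrix();print(M.round(3),np.degrees(np.arctan2(M[1,1],M[0,1])))
print(world('scene',158.5,189,106),pix('scene',[452,-272.5,106]),pix('scene',[424,-272.5,106]),pix('scene',[431.5,-253,106]),pix('scene',[431.5,-290,106]))
p,d=grab('scene','s4')
cv2.imwrite('pics/s4c.png',cv2.resize(p[170:220,130:190,::-1],None,fx=10,fy=10,interpolation=cv2.INTER_CUBIC))
E
```

```text
time_s: 5.77
ee_pos: [452.5, -272.7, 70.5]
ee_rot: [72.2, 90.0, -51.7]
force: [0.3, 0.2, -3.3]
gripper_width: 55.7
time_s: 6.18
ee_pos: [452.5, -272.8, 70.5]
ee_rot: [96.0, 90.0, -27.9]
force: [0.0, -0.1, -2.9]
gripper_width: 56.0
time_s: 6.6
ee_pos: [452.5, -272.8, 70.5]
ee_rot: [97.6, 90.0, -26.4]
force: [-0.6, 0.4, -3.5]
gripper_width: 56.0
[-32.3  22.9 108.2   0.   48.9   1.6] [-0.55652624  0.37725693 -3.51886489] [-0.02970411 -0.08476717  0.01772586] [ 452.53892533 -272.76142169   70.47530334]
[[ 0.     0.83  -0.558]
 [-0.    -0.558 -0.83 ]
 [-1.     0.    -0.   ]] -33.919086035021145
[ 435.19199    -273.96967649  106.        ] [158.01440885 192.56312755] [159.79295034 186.65733397] [167.12215257 188.1375999 ] [152.31966672 188.29310042]
```

View pics/s4c.png

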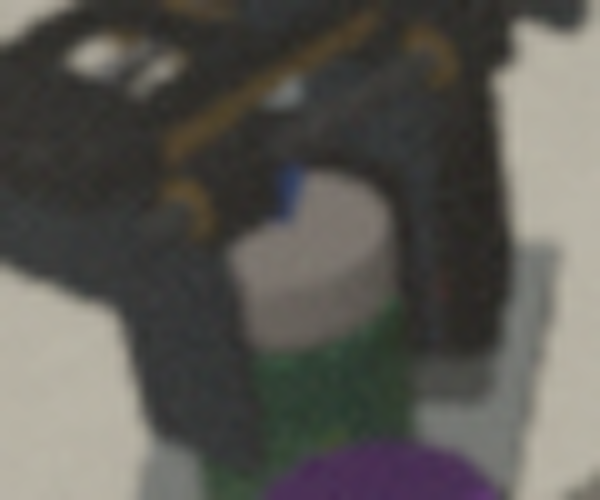

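The bar on the lid (from (158,191) to (159,187)) points back to the scanner block as predicted. The wrist still carries the jar's weight, so I'll lower it a touch until it stands, and wait.

```bash
python3 -m creep '[{"translation":[0,0,-0.07],"delta_rot":[0,0,0]},{"translation":[0,0,0],"delta_rot":[0,0,0]},{"translation":[0,0,0],"delta_rot":[0,0,0]},{"translation":[0,0,0],"delta_rot":[0,0,0]},{"translation":[0,0,0],"delta_rot":[0,0,0]}]'
python3 -m creep '[{"translation":[0,0,0],"delta_rot":[0,0,0]},{"translation":[0,0,0],"delta_rot":[0,0,0]},{"translation":[0,0,0],"delta_rot":[0,0,0]},{"translation":[0,0,0],"delta_rot":[0,0,0]},{"translation":[0,0,0],"delta_rot":[0,0,0]}]'
python3 -m creep '[{"translation":[0,0,0],"delta_rot":[0,0,0]},{"translation":[0,0,0],"delta_rot":[0,0,0]},{"translation":[0,0,0],"delta_rot":[0,0,0]},{"translation":[0,0,0],"delta_rot":[0,0,0]},{"translation":[0,0,0],"delta_rot":[0,0,0]}]'
```

```text
time_s: 7.07
ee_pos: [452.6, -272.8, 70.2]
ee_rot: [90.0, 90.0, -33.9]
force: [-0.7, 0.0, 3.9]
gripper_width: 55.6
time_s: 7.48
ee_pos: [452.6, -272.8, 70.2]
ee_rot: [90.3, 90.0, -33.7]
force: [-2.1, 1.3, 6.0]
gripper_width: 55.6
time_s: 7.9
ee_pos: [452.6, -272.8, 70.2]
ee_rot: [89.3, 90.0, -34.6]
force: [-2.3, 0.8, 5.7]
gripper_width: 55.5
```

The wrist force went positive, so the jar was standing while it was held. Lifting now.

```bash
python3 -m creep '[{"translation":[0,0,0.5],"delta_rot":[0,0,0]},{"translation":[0,0,1.5],"delta_rot":[0,0,0]},{"translation":[0,0,1.8],"delta_rot":[0,0,0]},{"translation":[0,0,1.8],"delta_rot":[0,0,0]},{"translation":[0,0,1.8],"delta_rot":[0,0,0]}]' - 35
python3 -m creep '[{"translation":[0,0,1.8],"delta_rot":[0,0,0]},{"translation":[0,0,1.8],"delta_rot":[0,0,0]},{"translation":[0,0,1.8],"delta_rot":[0,0,0]},{"translation":[0,0,1.8],"delta_rot":[0,0,0]},{"translation":[0,0,1.8],"delta_rot":[0,0,0]}]'
python3 -m creep '[{"translation":[0,0,0.6],"delta_rot":[0,0,0]},{"translation":[0,0,0],"delta_rot":[0,0,0]},{"translation":[0,0,0],"delta_rot":[0,0,0]}]'
python3 - <<'E'
from h import *
s=readout.state();print(s['qpos'].round(1),s['force'],s['torque'],s['ee_pos'])
grab('top','t5')
p,d=grab('scene','s5')
cv2.imwrite('pics/s5c.png',cv2.resize(p[60:260,80:300,::-1],None,fx=3,fy=3,interpolation=cv2.INTER_CUBIC))
cv2.imwrite('pics/s0ring.png',cv2.resize(np.load('pics/s0.npz')['p'][180:260,330:500,::-1],None,fx=4,fy=4,interpolation=cv2.INTER_CUBIC))
E
```

```text
time_s: 8.32
ee_pos: [452.3, -272.6, 143.8]
ee_rot: [-90.3, 89.9, 145.8]
force: [1.0, -0.1, -4.0]
gripper_width: 55.3
time_s: 8.73
ee_pos: [452.3, -272.6, 234.0]
ee_rot: [-92.8, 90.0, 143.3]
force: [0.3, -1.0, -3.3]
gripper_width: 55.8
time_s: 8.98
ee_pos: [452.2, -272.6, 238.9]
ee_rot: [-88.3, 89.9, 147.8]
force: [-0.5, -0.9, -3.3]
gripper_width: 55.6
[-32.3  13.7  94.6  -0.   71.8   1.6] [-0.49422206 -0.85521838 -3.34629175] [-0.03836963 -0.01451328 -0.00681926] [ 452.19803966 -272.55889487  238.86233914]
```

View pics/s5c.png

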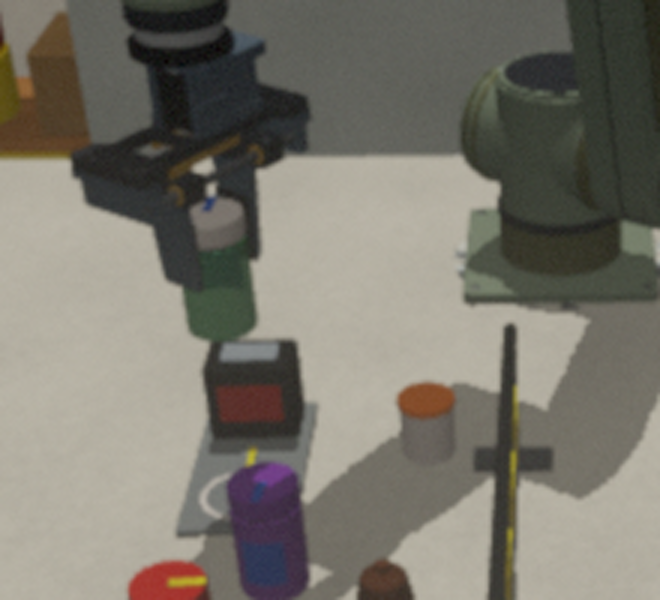

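View pics/s0ring.png

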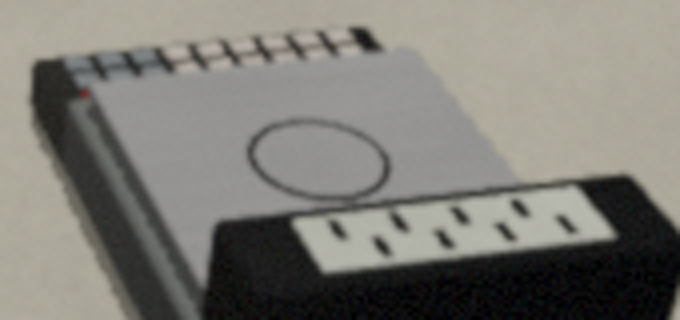

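```bash
python3 - <<'E'
from h import *
f=lambda x,y:world('scene',330+x/4-.4,180+y/4-.4,78)
P=np.array([f(*p) for p in((250,155),(389,165),(270,130),(364,186),(290,120),(340,198),(345,126),(295,193))])
from scipy.optimize import least_squares
r=least_squares(lambda q:np.hypot(*(P[:,:2]-q[:2]).T)-q[2],[540,337,42]);print(r.x,r.fun.round(1))
b=lambda x,y:world('top',40+x/2.8-.3,100+y/2.8-.3,78)
P=np.array([b(*p) for p in((195,313),(299,316),(248,264),(244,366),(212,277),(282,353),(284,278),(210,352))])
r=least_squares(lambda q:np.hypot(*(P[:,:2]-q[:2]).T)-q[2],[540,337,42]);print(r.x,r.fun.round(1))
E
python3 -m creep '[{"translation":[0.6,1.0,0],"delta_rot":[0,0,0.05]},{"translation":[0.7,1.7,0],"delta_rot":[0,0,0.097]},{"translation":[0.7,1.7,0],"delta_rot":[0,0,0.097]},{"translation":[0.7,1.8,0],"delta_rot":[0,0,0.097]},{"translation":[0.7,1.8,0],"delta_rot":[0,0,0.097]}]'
python3 -m creep '[{"translation":[0.7,1.8,0],"delta_rot":[0,0,0.097]},{"translation":[0.7,1.8,0],"delta_rot":[0,0,0.097]},{"translation":[0.7,1.8,0],"delta_rot":[0,0,0.097]},{"translation":[0.7,1.8,0],"delta_rot":[0,0,0.097]},{"translation":[0.7,1.8,0],"delta_rot":[0,0,0.097]}]'
```

```text
[538.48765318 336.48045016  40.08177198] [ 0.2  1.4 -2.6 -4.   1.2  1.4  0.9  1.7]
[542.01923997 339.38407654  41.19105171] [ 0.1  0.  -0.4 -0.4  0.5  0.5 -0.1 -0.1]
time_s: 9.5
ee_pos: [486.2, -191.8, 238.3]
ee_rot: [-105.5, 89.9, 156.0]
force: [0.1, -1.2, -2.8]
gripper_width: 55.7
time_s: 9.92
ee_pos: [521.2, -101.7, 238.3]
ee_rot: [-123.1, 89.9, 166.2]
force: [0.5, -0.3, -2.5]
gripper_width: 56.1
```

```bash
python3 -m creep '[{"translation":[0.6,1.8,0],"delta_rot":[0,0,0.099]},{"translation":[0.5,1.8,0],"delta_rot":[0,0,0.099]},{"translation":[0.4,1.8,0],"delta_rot":[0,0,0.099]},{"translation":[0.3,1.8,0],"delta_rot":[0,0,0.099]},{"translation":[0.2,1.8,0],"delta_rot":[0,0,0.099]}]'
python3 -m creep '[{"translation":[0,1.8,0],"delta_rot":[0,0,0.099]},{"translation":[0,1.8,0],"delta_rot":[0,0,0.099]},{"translation":[0,1.8,0],"delta_rot":[0,0,0.099]},{"translation":[0,1.8,0],"delta_rot":[0,0,0.099]},{"translation":[0,1.8,0],"delta_rot":[0,0,0.099]}]'
python3 -m creep '[{"translation":[0,1.8,0],"delta_rot":[0,0,0.099]},{"translation":[0,1.8,0],"delta_rot":[0,0,0.099]},{"translation":[0,1.8,0],"delta_rot":[0,0,0.099]},{"translation":[0,1.8,0],"delta_rot":[0,0,0.099]},{"translation":[0,1.8,0],"delta_rot":[0,0,0.099]}]'
python3 -c "
from h import *
s=readout.state()
print(s['qpos'].round(1),s['qvel'].round(0))"
```

```text
time_s: 10.33
ee_pos: [541.2, -11.8, 238.2]
ee_rot: [-141.8, 89.9, 175.9]
force: [-0.7, 0.5, -3.2]
gripper_width: 55.5
time_s: 10.75
ee_pos: [540.9, 78.1, 238.2]
ee_rot: [-161.3, 89.8, -175.4]
force: [-0.6, 0.3, -3.1]
gripper_width: 55.7
time_s: 11.17
ee_pos: [540.9, 168.0, 238.2]
ee_rot: [179.8, 89.8, -165.9]
force: [-0.4, -0.0, -3.5]
gripper_width: 55.7
[ 16.1  17.3  89.7   0.   73.2 -88.2] [ 21.   6.  -8.  -0.   2. -46.]
```

```bash
python3 -m creep '[{"translation":[0,1.8,0],"delta_rot":[0,0,0.099]},{"translation":[0,1.8,0],"delta_rot":[0,0,0.099]},{"translation":[0,1.8,0],"delta_rot":[0,0,0.099]},{"translation":[0,1.8,0],"delta_rot":[0,0,0.099]},{"translation":[0,1.8,0],"delta_rot":[0,0,0.099]}]'
python3 -m creep '[{"translation":[0,1.8,0],"delta_rot":[0,0,0.099]},{"translation":[0,1.8,0],"delta_rot":[0,0,0.099]},{"translation":[0,1.8,0],"delta_rot":[0,0,0.099]},{"translation":[0,1.4,0],"delta_rot":[0,0,0.099]},{"translation":[0,0.3,0],"delta_rot":[0,0,0]}]'
python3 -m creep '[{"translation":[0,0,0],"delta_rot":[0,0,0]},{"translation":[0,0,0],"delta_rot":[0,0,0]},{"translation":[0,0,-2],"delta_rot":[0,0,0]},{"translation":[0,0,-2],"delta_rot":[0,0,0]},{"translation":[0,0,0],"delta_rot":[0,0,0]}]'
python3 - <<'E'
from h import *
s=readout.state();print(s['qpos'].round(1),s['ee_pos'])
p,d=grab('top','t6');cv2.imwrite('pics/t6c.png',cv2.resize(p[100:310,40:250,::-1],None,fx=2.8,fy=2.8,interpolation=cv2.INTER_CUBIC))
p,d=grab('scene','s6');cv2.imwrite('pics/s6c.png',cv2.resize(p[80:300,330:510,::-1],None,fx=2.7,fy=2.7,interpolation=cv2.INTER_CUBIC))
E
```

```text
time_s: 11.58
ee_pos: [540.9, 257.9, 238.1]
ee_rot: [160.6, 89.8, -156.7]
force: [0.6, -0.1, -2.7]
gripper_width: 55.8
time_s: 12.0
ee_pos: [540.9, 330.3, 237.8]
ee_rot: [116.4, 89.9, -178.3]
force: [0.0, 0.1, -2.1]
gripper_width: 55.3
time_s: 12.42
ee_pos: [539.4, 325.7, 195.6]
ee_rot: [147.2, 89.5, -147.9]
force: [-0.4, -0.7, -4.2]
gripper_width: 55.7
[  30.1   24.7   84.5   -0.    71.4 -124.9] [539.40526245 325.72047171 195.57684681]
```

View pics/t6c.png

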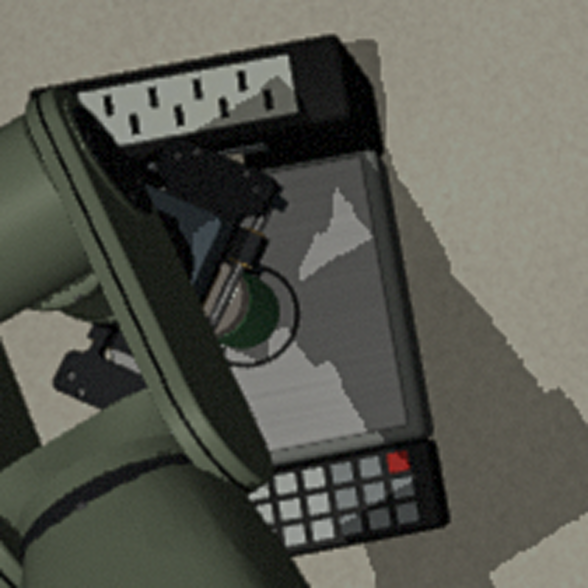

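View pics/s6c.png

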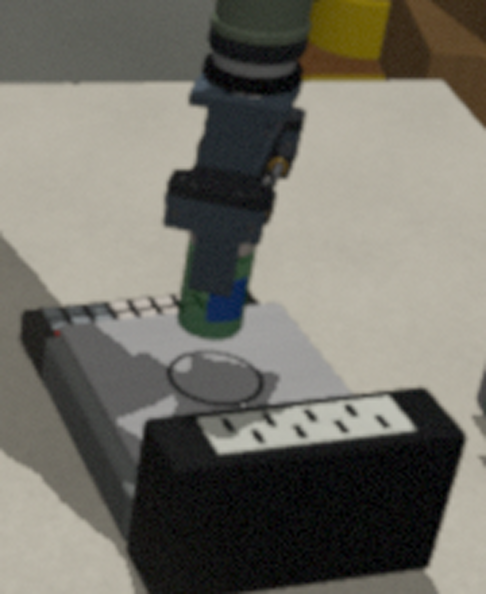

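The patch now points toward the printer head (seen at (225,300) in the scene crop). I'll let it settle and read the pose.

```bash
python3 -m creep '[{"translation":[0,0,0],"delta_rot":[0,0,0]},{"translation":[0,0,0],"delta_rot":[0,0,0]},{"translation":[0,0,0],"delta_rot":[0,0,0]},{"translation":[0,0,0],"delta_rot":[0,0,0]},{"translation":[0,0,0],"delta_rot":[0,0,0]}]'
python3 - <<'E'
from h import *
from scipy.spatial.transform import Rotation as Ro
s=readout.state();print(s['qpos'].round(1),s['force'],s['ee_pos'])
M=Ro.from_euler('xyz',s['ee_rot'],degrees=True).as_matrix();print(M.round(3),np.degrees(np.arctan2(M[1,1],M[0,1])))
E
```

```text
time_s: 12.93
ee_pos: [541.7, 328.3, 200.4]
ee_rot: [-30.8, 89.9, 34.3]
force: [-0.7, -0.3, -3.7]
gripper_width: 55.7
[  30.2   24.5   84.     0.    71.4 -124.9] [-0.7259285  -0.26841406 -3.72569432] [541.71332359 328.33364754 200.37422795]
[[ 0.001 -0.907  0.421]
 [ 0.001  0.421  0.907]
 [-1.    -0.001  0.001]] 155.0948210929474
```

```bash
python3 -m creep '[{"translation":[0,0.5,-0.5],"delta_rot":[0,0,0]},{"translation":[0,0.5,-1],"delta_rot":[0,0,0]},{"translation":[0,0,-1],"delta_rot":[0,0,0]},{"translation":[0,0,-0.8],"delta_rot":[0,0,0]},{"translation":[0,0,-0.3],"delta_rot":[0,0,0]}]'
python3 -m creep '[{"translation":[0,0,0],"delta_rot":[0,0,0]},{"translation":[0,0,0],"delta_rot":[0,0,0]},{"translation":[0,0,0],"delta_rot":[0,0,0]},{"translation":[0,0,0],"delta_rot":[0,0,0]},{"translation":[0,0,0],"delta_rot":[0,0,0]}]'
python3 - <<'E'
from h import *
p,d=grab('top','t7');cv2.imwrite('pics/t7c.png',cv2.resize(p[170:260,80:180,::-1],None,fx=6,fy=6,interpolation=cv2.INTER_CUBIC))
p,d=grab('scene','s7');cv2.imwrite('pics/s7c.png',cv2.resize(p[130:250,350:480,::-1],None,fx=4.5,fy=4.5,interpolation=cv2.INTER_CUBIC))
E
```

```text
time_s: 13.35
ee_pos: [540.3, 337.7, 161.0]
ee_rot: [146.4, 89.7, -148.5]
force: [-0.4, 0.7, -4.2]
gripper_width: 55.7
time_s: 13.77
ee_pos: [541.8, 338.3, 164.3]
ee_rot: [-32.6, 89.9, 32.5]
force: [-0.2, -0.5, -3.8]
gripper_width: 55.6
```

View pics/t7c.png

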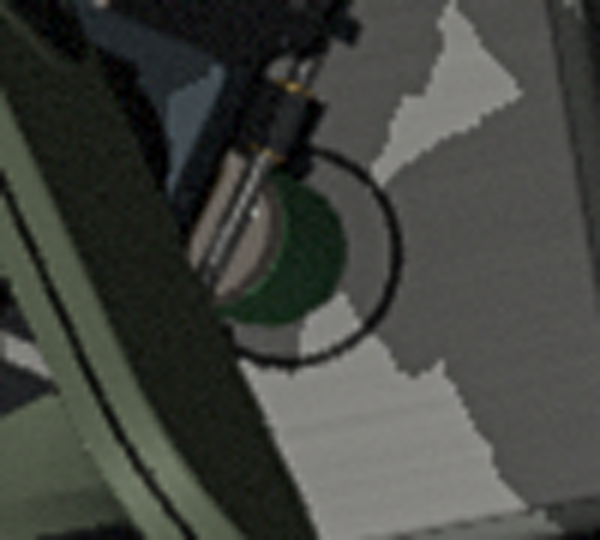

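View pics/s7c.png

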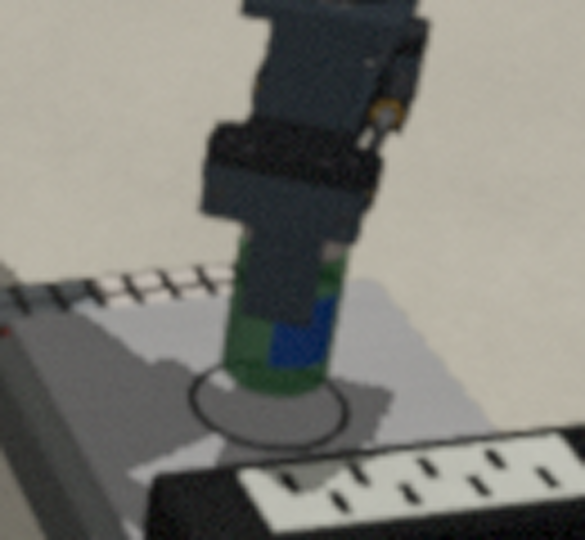

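Run:
```python
from h import *
f=lambda n,P:cv2.minEnclosingCircle
for z in(100,):
    print(world('top',80+347/6-.4,170+250/6-.4,z)+[0,28,0],world('top',80+275/6-.4,170+326/6-.4,z)+[28,0,0])
    d=world('top',80+328/6-.4,170+300/6-.4,z);print(d,np.hypot(*(d-[541.8,338.3,100])[:2]))
print('ring right',world('top',80+398/6-.4,170+255/6-.4,78)+[0,42,0],world('top',80+295/6-.4,170+367/6-.4,78)+[42,0,0])
# scene: expected bottom front pixel & side pixels for jar at tcp
for z in(98,100,102):
    q=pix('scene',[541.8+28*.95,338.3-28*.3,z]);print(z,((q-[350,130]+.4)*4.5).round(0))
c=[((pix('scene',[541.8+28*np.cos(a),338.3+28*np.sin(a),100])-[350,130]+.4)*4.5).round(0) for a in np.linspace(0,2*np.pi,25)]
print(c[:25])
```

```text
[541.04179777 340.42821759 100.        ] [541.9374532  338.47119331 100.        ]
[522.94700168 319.31095754 100.        ] 26.75853656564184
ring right [541.15599957 341.41666148  78.        ] [542.42992975 337.45578933  78.        ]
98 [273. 404.]
100 [274. 401.]
102 [274. 397.]
[array([291., 402.]), array([304., 401.]), array([316., 397.]), array([325., 392.]), array([331., 386.]), array([333., 379.]), array([331., 371.]), array([326., 363.]), array([318., 356.]), array([307., 350.]), array([294., 346.]), array([280., 343.]), array([266., 342.]), array([253., 343.]), array([242., 346.]), array([233., 351.]), array([227., 357.]), array([224., 364.]), array([225., 372.]), array([230., 380.]), array([238., 387.]), array([249., 393.]), array([262., 398.]), array([276., 401.]), array([291., 402.])]
```

Run:
```python
from h import *
for yaw in(-5,2,9,16):
  h=np.degrees(17/28)
  o=[]
  for s in(-1,1):
    for z in(122,138):
      a=np.radians(yaw+s*h);o.append(((pix('scene',[541.8+28*np.cos(a),338.5+28*np.sin(a),z])-[350,130]+.4)*4.5).round(0).tolist())
  print(yaw,o)
p=np.load('pics/s7.npz')['p'].astype(int)
for v in range(198,213): 
  r=p[v,400:430]; print(v,[f"{x[2]-x[1]:d}" for x in r])
```

```text
-5 [[259.0, 360.0], [264.0, 334.0], [322.0, 362.0], [327.0, 336.0]]
2 [[266.0, 362.0], [270.0, 336.0], [327.0, 360.0], [332.0, 334.0]]
9 [[272.0, 364.0], [277.0, 338.0], [331.0, 358.0], [336.0, 332.0]]
16 [[279.0, 365.0], [283.0, 339.0], [334.0, 355.0], [339.0, 329.0]]
198 ['-3', '-13', '-15', '-9', '3', '4', '5', '5', '5', '4', '4', '3', '4', '4', '7', '4', '3', '6', '5', '20', '38', '38', '41', '32', '7', '-5', '-3', '0', '-2', '-1']
199 ['-5', '-12', '-16', '-9', '-1', '1', '0', '4', '3', '3', '4', '8', '5', '5', '8', '7', '2', '5', '5', '23', '38', '39', '40', '30', '5', '-3', '-1', '-1', '-1', '-2']
200 ['-6', '-14', '-16', '-14', '-12', '-11', '-9', '-9', '-2', '-2', '4', '7', '4', '5', '5', '1', '5', '3', '10', '25', '38', '38', '40', '27', '3', '-3', '-2', '-2', '-2', '-2']
201 ['-6', '-13', '-18', '-18', '-17', '-15', '-18', '-16', '-16', '-10', '1', '16', '15', '14', '10', '5', '6', '8', '13', '26', '36', '40', '35', '20', '0', '-3', '-2', '-1', '-2', '-1']
202 ['-7', '-14', '-17', '-17', '-18', '-16', '-19', '-19', '-18', '-17', '0', '27', '35', '31', '27', '25', '22', '19
[... 1314 characters left out ...]
'41', '43', '41', '40', '41', '41', '40', '39', '38', '38', '26', '5', '-5', '-3', '-2', '-2', '-1', '-1', '-1']
210 ['-15', '-16', '-20', '-18', '-20', '-18', '-21', '-19', '-15', '5', '32', '41', '40', '39', '38', '39', '37', '38', '39', '29', '19', '6', '-7', '-5', '-2', '-2', '0', '-2', '-3', '-2']
211 ['-15', '-17', '-14', '-21', '-19', '-22', '-20', '-21', '-18', '-2', '10', '16', '19', '21', '22', '19', '22', '18', '10', '3', '-9', '-14', '-11', '-5', '-1', '-1', '-2', '-1', '-1', '-2']
212 ['-12', '-16', '-21', '-17', '-17', '-19', '-17', '-17', '-19', '-18', '-14', '-9', '-8', '-7', '-8', '-7', '-11', '-13', '-14', '-15', '-16', '-17', '-13', '-6', '-3', '-1', '-2', '0', '-1', '-2']
```

Run:
```python
from h import *
p=np.load('pics/s7.npz')['p']
cv2.imwrite('pics/s7d.png',cv2.resize(p[180:225,395:435,::-1],None,fx=13,fy=13,interpolation=cv2.INTER_CUBIC))
```

```text
(no output)
```

View pics/s7d.png

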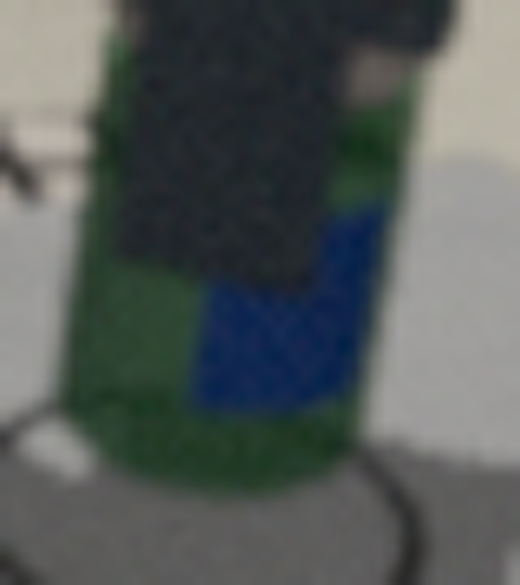

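The patch edge sits about -7.6° from the jar's apparent centreline, and -8.1° is predicted for a perfect facing, so the yaw is right. Final lowering.

```bash
python3 -m creep '[{"translation":[0,0.1,-0.3],"delta_rot":[0,0,0]},{"translation":[0,0,-0.3],"delta_rot":[0,0,0]},{"translation":[0,0,-0.3],"delta_rot":[0,0,0]},{"translation":[0,0,-0.1],"delta_rot":[0,0,0]},{"translation":[0,0,0],"delta_rot":[0,0,0]}]'
python3 -m creep '[{"translation":[0,0,0],"delta_rot":[0,0,0]},{"translation":[0,0,0],"delta_rot":[0,0,0]},{"translation":[0,0,0],"delta_rot":[0,0,0]},{"translation":[0,0,0],"delta_rot":[0,0,0]},{"translation":[0,0,0],"delta_rot":[0,0,0]}]'
python3 -m creep '[{"translation":[0,0,0],"delta_rot":[0,0,0]},{"translation":[0,0,0],"delta_rot":[0,0,0]},{"translation":[0,0,0],"delta_rot":[0,0,0]},{"translation":[0,0,0],"delta_rot":[0,0,0]},{"translation":[0,0,0],"delta_rot":[0,0,0]}]'
python3 - <<'E'
from h import *
p,d=grab('scene','s8');cv2.imwrite('pics/s8c.png',cv2.resize(p[170:250,360:460,::-1],None,fx=6,fy=6,interpolation=cv2.INTER_CUBIC))
p,d=grab('top','t8');cv2.imwrite('pics/t8.png',p[:,:,::-1])
print(readout.state()['ee_pos'],readout.state()['qvel'].round(2))
E
```

```text
time_s: 14.28
ee_pos: [541.2, 339.1, 153.1]
ee_rot: [141.8, 89.9, -153.1]
force: [0.6, -0.5, -3.3]
gripper_width: 55.6
time_s: 14.7
ee_pos: [541.6, 339.3, 153.9]
ee_rot: [-11.2, 90.0, 53.9]
force: [0.7, 0.0, -3.2]
gripper_width: 55.6
time_s: 15.12
ee_pos: [541.5, 339.2, 153.8]
ee_rot: [114.8, 90.0, 179.9]
force: [0.0, -0.9, -3.4]
gripper_width: 55.8
[541.5262762  339.2352257  153.78706061] [ 0.02 -0.03  0.15  0.09  0.   -0.11]
```

View pics/s8c.png

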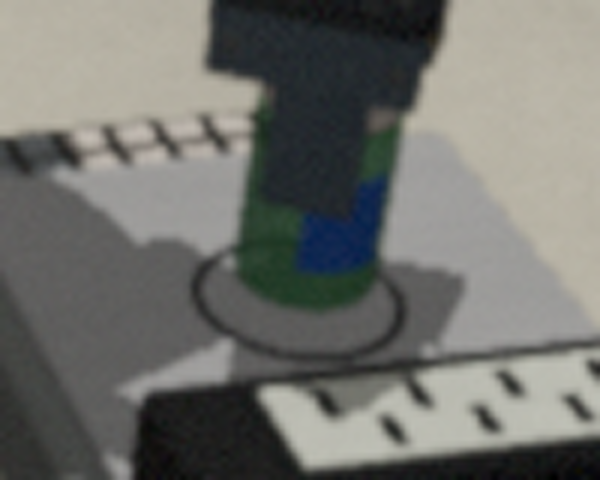

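View pics/t8.png

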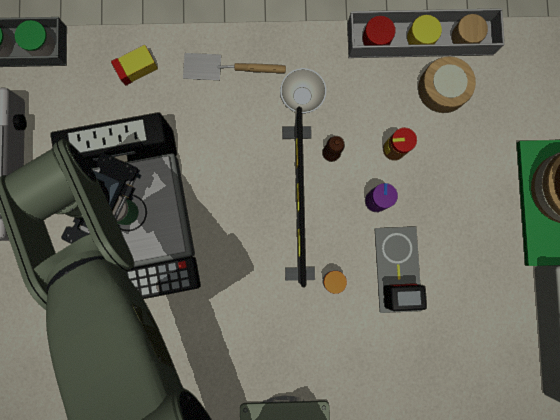

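The jar hovers inside the ring, at about (313,300) in the crop, and the bystanders look unmoved in the top view. Wrist force is still just the jar's weight. Handing in.

```bash
python3 -c "
from h import *
print(world('top',397.5,248,6))
print(env.job_done())"
```

```text
[ 449.19214757 -276.82391546    6.        ]
the job is handed in; nothing more can be done
None
```

I scanned the jar, carried it over the divider and handed the job in with it held about 11–12 mm above the weighing plate. That took about 15 s of the 61 s. The hand-in reports no verdict, so what follows is from my own checks.

- **Scan:** I gripped the jar once and turned it about 127° on the scanning spot. Its patch faced the window to within about 2°, roughly 5 mm from the ring's centre. It then stood there still for just over a second. During the turn the wrist carried the jar's weight less than 1 mm above the base plate, so I lowered it 0.3 mm to stand properly before that wait.
- **Divider:** The jar's underside was at about 174 mm as it crossed, against the 130 mm top edge, and about 25–35 mm from the divider's middle. The force readings showed no contact.
- **Hover:** The tool centre was within about 1 mm of the ring's centre as seen by the top camera, and upright. The patch direction was about 9°, matching the scale's estimated 8.8°. Wrist force was just the jar's weight (about 3.4 N), so it was not touching the plate.
- **Bystanders:** The mill, tub and red-lidded jar look unmoved in the last top picture. I compared them by eye and did not measure them.

**Disagreement:** The scene camera put the scale's ring 3–4 mm away from where the top camera did, and the jar's underside about 3 mm higher than the arm's pose implies. I went by the top camera and the arm's pose; both differences are within the allowed margins.

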